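# Lift a wet painted panel onto the drying stand with a spatula

### The arm

A 7-joint arm with a two-finger parallel gripper is mounted at the origin on the work surface. World frame = base frame: x ahead of the robot, y to its left, z up, the work surface at z = 0. Lengths are in mm, angles in rad, forces in N, time in s.
With the tool pointing down it reaches from about 400 to 875 mm from the base axis. Payload 4.4 kg.
Tool frame: the origin (TCP) lies at the very end of the fingers, on their centre line; the grasp point (between the pads) lies 19 mm behind it; z points along the fingers, y is the direction in which the jaws open and shut (so a half turn about z gives the same grasp; the last joint's range is limited). The gripper opens to 85 mm and grips with 20 to 120 N. Pads are 22 mm wide; open, the fingers measure 114 mm over their backs; the gripper's body (76 mm by 85 mm) begins 54 mm behind the grasp point. The pads swing forward as they close: fully open they stand 13 mm farther back than shut.
Start: joints at [1.275, 0.628, 0.038, 1.517, -0.027, 0.996, -0.02], TCP at [148.086, -632.92, 231.313] pointing down, gripper open.
Joint ranges: [-3.06, 3.06], [-0.37, 2.12], [-1.25, 1.32], [0.18, 2.47], [-1.1, 4.24], [0.23, 1.98], [-2.94, 2.94]. Speed limits (rad/s): [2.57, 2.57, 3.14, 3.14, 3.14, 3.14, 3.14].

### API

Orientations are given as [roll, pitch, yaw] about the fixed x, y, z axes, in that order (R = Rz(yaw) Ry(pitch) Rx(roll)).
In Python, from cell import ctrl gives the robot as it stands.
- The arm moves only by the shell command python3 -m crank 'ROWS' [OPENING]. ROWS is JSON, a list that holds one entry, the list of rows, each a list of 6 numbers: the shift along the tool's x, y, z in units of 30 mm (1.0 is 30 mm), then the turn, a rotation vector about the tool's x, y, z in units of 6 degrees (1.0 is 6 degrees). In form: [[[tx, ty, tz, rx, ry, rz], ...]]. A call has 1 to 12 rows; each row shifts and turns the pose as measured when the row begins, along the tool's axes as they then stand; what a row does not reach is not made up. A row lasts 1/12 s, in which the tool goes at most 41.7 mm and 7.16 degrees, less where a joint would pass 70% of its speed; a pose out of reach is approached as far as the arm can. A call is refused whole if a number of a shift passes 1 or a number of a turn 1, either way. A call with a gripper value outside its range is refused whole. OPENING is the gripper command: -1 is fully open, 1 is shut, values between are in proportion, set as the call begins (- or left out, the last holds). The fingers move at their own pace and stop on an object; the grip force is fixed at half the most. Time passes only in rows, so rows that do not move let the fingers close. It gives the time, the measured TCP pose, the force and the opening at its end, in the units of the state.
- ctrl.read_state(): the state, without advancing time (a new reading comes with each control period).
- ctrl.get_image(name): name is "side" or "top"; returns a dict with "color" (420x560x3 uint8, red, green, blue), "depth" (420x560 float32, mm along the optical axis (not along the pixel's ray), 0 where there is no reading), "camera_matrix" (3x3 intrinsics, pixels), "R" (3x3) and "t" (3): a world point X has camera coordinates R X + t. Camera axes: x right, y down, z forward; pixel columns grow to the right and rows downward; lengths in mm; the calibration is good to about 2 mm. A picture is of the moment at which its call begins.
- ctrl.finish_job(): hands the job in, once; it reports no verdict.
Trained networks look in a picture, given as the dict that the camera call returned (one of the last four; its "shot" number tells which), for a name from the list of things; names that differ only in an ending like _2 or _b are one class to them, and where a whole thing is asked for, a point or a joint stands for the part that bears it (a point fixed in the world has none). Each returns a list of dicts, best first, with "conf" (0 to 1); they miss things now and then, are a little off and sometimes report something else, mostly with a low value. They report only what shows in the picture. A call takes as long as a camera call.
- ctrl.search_frame(query, picture): "extent" ([centre column, centre row, width, height] in pixels, round what is visible of it).
The state is a dict: "clock": time; "qpos": joint angles; "qd": joint speeds; "tau": joint torques, N m; "eef_pos": TCP position; "tool_rot": TCP orientation; "force": force on the tool from outside, world axes, zero at the start; "torque": the same for the moment, N m; "width": finger opening in mm.
Only numpy, scipy, OpenCV 4.12 (cv2) and the standard library are available. Lean on these libraries where they do the work, as an engineer would, in place of code of your own. Each camera call takes 0.05 s, during which the arm holds its last target. There are 200 camera calls.

### The job

Clear the drying stand: lift the roll of tape up off its post and lay it flat in the grey tray. Then pick up the spatula, slide its blade under the freshly painted panel, carry the panel level onto the stand's two rails, centred and square, and slide the blade out; finish by setting the spatula down on the table, standing flat on its blade. The paint is wet, so nothing but the spatula may move the panel and the gripper must not touch it; leave everything else on the table where it is.

Things in the scene. Friction and masses are not known exactly. Their poses are not given: they have to be found in the camera images.
- spatula: lifting spatula: flat steel blade 115 long (x) x 70 wide (y) x 3 thick; at its rear edge a steel neck rises upright and carries a level, dark wooden handle 110 long, 22 wide, 24 tall, pointing backwards (-x), its centre line 55 above the blade's underside, from 57 to 167 behind the origin. Origin: centre of the blade's underside; +x is the way the blade points, z up. 0.16 kg, stands on its blade.
- spatula_grip (a point): a good place to grip the handle, across its 22 mm width: 90 mm behind the spatula's origin and 55 above the blade's underside
- panel: freshly painted square plywood panel, 120 x 120 x 8, plain white top, about 0.09 kg; origin: centre of its underside; z up
- paint_rests: fixed low rests the panel starts on: a base plate 125 x 125 x 4 with two parallel wooden strips along x, 120 long and 12 wide, 90 apart inside, tops 22 above the table. Origin: centre of the underside; the gap under the panel is 18 high and runs along x; the spatula comes in from the -x side, moving to +x
- drying_stand: fixed wooden stand: base board 15 thick (x -65 to 120, 125 wide), two upright rails along x (x -60 to 60), 12 thick, 90 apart inside, tops 65 above the table; past their +x ends, at x = 84, a post: a 36 mm square block up to height 55, then 20 across up to height 110. Origin: on the table under the rails' middle. The spatula comes from above and leaves towards -x
- stand_rest (a point): middle of the drying stand's rails, at the height of their tops (65): where the panel's underside belongs
- post_foot (a point): on the post's axis at the block's top (55 above the table), where the roll sits; the post's tip is 55 above this
- tape_roll: roll of paper masking tape, 68 outside, 30 bore, 30 tall, on the stand's post, its axis upright; it sticks out over the rails' ends. Origin: centre of its underside; 0.06 kg
- tape_tray: fixed grey open tray 125 x 125 outside, walls 4 thick and 18 high, floor 4; origin: centre of its underside
- paint_tin: bystander: closed round tin, 74 mm across, 75 tall
- sanding_block: bystander: cork block 70 x 40 x 28
- water_pot: bystander: small clear cup, 60 mm across, 45 tall
- tin_lid: bystander: flat steel tin lid, 50 mm across, 10 thick
- screwdriver: bystander: black-handled screwdriver lying down, about 200 long; origin near its middle
- offcut: bystander: wood offcut 90 x 30 x 18

How it is judged:
By the outcome, as a careful person would: the job done as asked, in the order asked, and still so for the second after the job is handed in, with the robot touching nothing.
It also fails if it takes over 72 s, if anything falls off the work surface, if the arm or the gripper's body presses on something with over 40 N, if the wrist force passes 120 N, or if a joint passes its speed limit or range.

## Working session

There is one attempt and no reset: what is moved stays moved. The work goes in short steps, Python scripts to look and compute and a shell command to move; the robot and the scene stay as the last step left them, time stands still between calls to the robot, and variables do not carry over. Pictures are saved under pics/ and viewed, about 8 in all and at most 12, crops included, and the job is handed in when it is done.

```bash
ls; mkdir -p pics; cat > h.py <<'E'
import numpy as np, cv2
from cell import ctrl
def px2w(im,u,v,d):
    K=im["camera_matrix"];c=np.array([(u-K[0,2])/K[0,0]*d,(v-K[1,2])/K[1,1]*d,d]);return im["R"].T@(c-im["t"])
def cloud(im):
    K=im["camera_matrix"];d=im["depth"];v,u=np.mgrid[:d.shape[0],:d.shape[1]]
    c=np.stack([(u-K[0,2])/K[0,0]*d,(v-K[1,2])/K[1,1]*d,d],-1);w=(c-im["t"])@im["R"];w[d==0]=np.nan;return w
E
python3 - <<'E'
from h import *
np.set_printoptions(precision=1,suppress=True)
s=ctrl.read_state();print({k:s[k] for k in("clock","eef_pos","tool_rot","width","force")})
ims={}
for n in("top","side"):
    im=ctrl.get_image(n);cv2.imwrite(f"pics/{n}0.png",im["color"][:,:,::-1]);np.savez(f"{n}0.npz",**im);w=cloud(im)
    print(n,"cam",-im["R"].T@im["t"],im["R"].tolist(),im["camera_matrix"][0])
    for q in["spatula","panel","paint_rests","drying_stand","tape_roll","tape_tray","paint_tin","sanding_block","water_pot","tin_lid","screwdriver","offcut"]:
        for r in ctrl.search_frame(q,im)[:2]:
            u,v=r["extent"][:2];iv,iu=min(int(v),419),min(int(u),559)
            print(q,round(r["conf"],2),np.round(r["extent"]),w[iv,iu])
E
```

```text
pics
{'clock': 0.0, 'eef_pos': array([ 147.9, -632.3,  230.4]), 'tool_rot': array([-3.1, -0. ,  0.2]), 'width': 85.27152000650517, 'force': array([ 0.4, -0.3,  0.1])}
top cam [ 302.3  -39.7 1310.7] [[0.019509954530558968, -0.9997878431753031, 0.00660532460148646], [-0.9834957622983977, -0.020379784761474583, -0.1797797260932657], [0.17987619969109084, -0.0029888144725713113, -0.9836847156344046]] [499.1   0.  286.7]
spatula 0.78 [409. 230.  92.  26.] [ 484.2 -358.5   43. ]
panel 0.74 [316. 193.  47.  46.] [ 578.2 -116.9   33.5]
panel 0.23 [334. 252.  23.  20.] [ 424.6 -167.1    6.6]
paint_rests 0.46 [290. 179.   6.  20.] [621.8 -51.1   3.4]
drying_stand 0.58 [174. 187.  68.  54.] [591.  259.7  13.3]
tape_roll 0.83 [147. 184.  29.  27.] [579.3 311.8  82.8]
tape_roll 0.73 [173. 184.  75.  58.] [597.1 260.7  10.3]
tape_tray 0.77 [260. 254.  52.  47.] [418.4  23.7   4.1]
paint_tin 0.27 [457. 196.  72.  20.] [ 580.6 -493.3   21.1]
sanding_block 0.58 [234. 153.  14.  26.] [684.1 102.4  27. ]
water_pot 0.8 [332. 251.  18.  22.] [ 427.4 -164.7    4.8]
tin_lid 0.72 [237. 205.  22.  21.] [543.
[... 611 characters left out ...]
t_rests 0.91 [298. 251.  52.  21.] [ 590.1 -159.2    5. ]
paint_rests 0.23 [237. 255.  22.  27.] [ 434.5 -143.1    8.4]
drying_stand 0.78 [274. 157.  53.  60.] [613.  298.2  14.3]
tape_roll 0.58 [267. 137.  19.  18.] [592.5 307.2  82.8]
paint_tin 0.65 [222. 176.  29.  34.] [428.8 143.8  60.3]
sanding_block 0.68 [315. 187.  24.  18.] [694.1  84.1  24.2]
water_pot 0.64 [296. 236.  58.  40.] [ 588.7 -128.    33.1]
water_pot 0.61 [239. 255.  24.  32.] [ 436.9 -145.5   10.2]
tin_lid 0.67 [314. 186.  28.  16.] [691.   85.1  31.1]
tin_lid 0.51 [268. 196.  19.  13.] [555.4  86.5  13.4]
screwdriver 0.76 [336. 342.  14.  45.] [ 604.1 -446.4    5.3]
offcut 0.54 [217. 155.  29.  15.] [424.5 335.3  19.5]
```

```bash
python3 - <<'E'
import cv2
a=cv2.imread("pics/top0.png");a=cv2.resize(a[110:310,100:500],(800,400),interpolation=cv2.INTER_CUBIC);cv2.imwrite("pics/top0c.png",a)
a=cv2.imread("pics/side0.png");a=cv2.resize(a[110:380,170:400],(690,600) if 0 else (511,600),interpolation=cv2.INTER_CUBIC);cv2.imwrite("pics/side0c.png",a)
E
```

```text
(no output)
```

View pics/top0c.png

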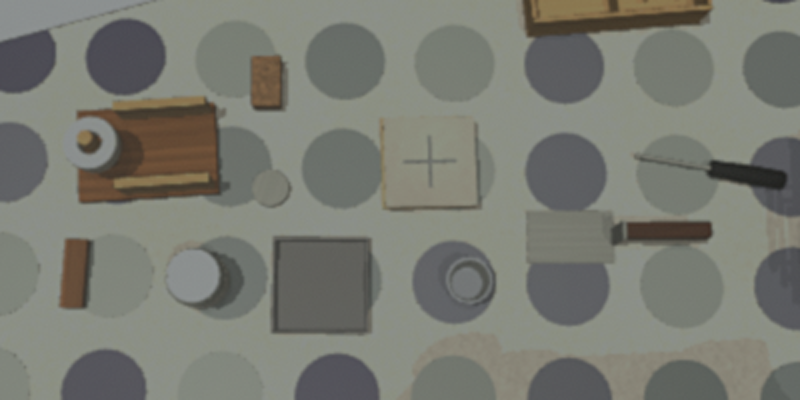

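View pics/side0c.png

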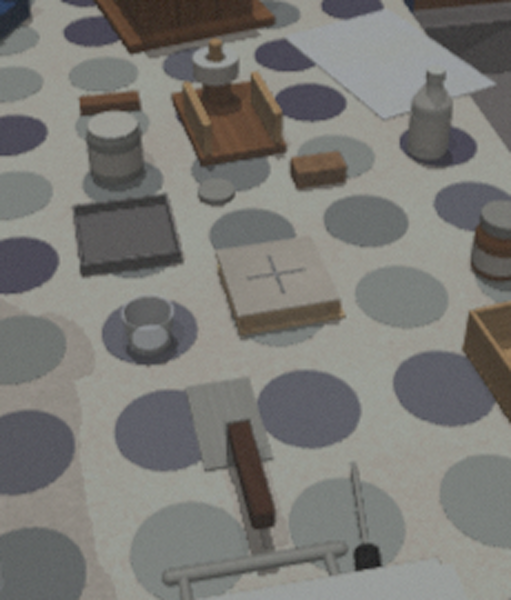

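The views agree: the stand (top-crop 150,150) holds the tape on a post at its +y end, with the grey tray at (322,285), the panel at (430,162) and the spatula at (615,235), its blade toward +y. Next I'll measure the poses and find out which way the rests' gap runs.

```bash
python3 - <<'E'
from h import *
np.set_printoptions(precision=1,suppress=True)
im=dict(np.load("top0.npz"));w=cloud(im);si=dict(np.load("side0.npz"));ws=cloud(si)
def fit(name,W,c,r,z0,z1):
    m=(np.hypot(W[...,0]-c[0],W[...,1]-c[1])<r)&(W[...,2]>z0)&(W[...,2]<z1);p=W[m]
    if len(p)<5: print(name,len(p));return
    (cx,cy),(a,b),t=cv2.minAreaRect(p[:,:2].astype(np.float32))
    print(name,len(p),"z med %.1f sd %.1f"%(np.median(p[:,2]),p[:,2].std()),"rect",np.round([cx,cy,a,b,t],1),"mean",p.mean(0))
for n,W in(("top",w),("side",ws)):
    print(n)
    fit("table",W,(480,-250),40,-20,20)
    fit("panel",W,(578,-117),110,24,40)
    fit("handle",W,(484,-410),75,40,80)
    fit("rail+x",W,(640,270),60,45,80);fit("rail-x",W,(540,250),60,45,80)
    fit("base",W,(590,250),95,8,30)
    fit("tape",W,(590,310),60,75,95);fit("post",W,(590,310),60,98,125)
    fit("tray",W,(418,24),95,12,24)
    fit("tin",W,(430,150),70,60,90)
c=si["color"][215:285,255:345,::-1];cv2.imwrite("pics/rest.png",cv2.resize(c,(720,560),interpolation=cv2.INTER_CUBIC))
E
```

```text
top
table 713 z med 1.4 sd 3.1 rect [ 479.9 -249.9   78.4   78.    67.4] mean [ 480.  -250.3    1.3]
panel 2022 z med 29.9 sd 2.5 rect [ 583.3 -115.5  121.6  120.3    2.8] mean [ 582.4 -115.6   29.9]
handle 427 z med 66.4 sd 4.7 rect [ 493.6 -413.3   24.1  113.1    1.9] mean [ 492.3 -410.3   65.5]
rail+x 245 z med 63.1 sd 6.5 rect [630.8 267.9  55.9 111.4  39.6] mean [637.1 257.6  61.9]
rail-x 281 z med 64.6 sd 6.2 rect [547.3 250.  113.   52.2  68.2] mean [546.8 248.8  63.6]
base 1960 z med 14.8 sd 3.5 rect [591.9 254.9 124.5 175.9   4.9] mean [591.2 242.8  15.2]
tape 485 z med 84.3 sd 3.1 rect [586.7 316.2  66.7  66.   32.3] mean [585.3 314.9  84.4]
post 59 z med 108.3 sd 3.8 rect [586.4 315.5  18.8  18.3  20.4] mean [586.2 314.9 108. ]
tray 283 z med 17.2 sd 2.6 rect [419.2  25.3 122.7 123.5   1.1] mean [411.3  27.4  17.2]
tin 665 z med 74.1 sd 4.3 rect [421.9 179.   70.7  72.4  40.5] mean [421.4 177.7  73.1]
side
table 624 z med 2.6 sd 2.0 rect [ 480.2 -250.9   77.5   77.5   67.6] mean [ 479.4 -251.7    2.6]
panel 1480 z med 31.2 sd 1.9 rect [ 588.9 -116.5  121.5  124.     1.9] mean [ 587.8 -121.4   31. ]
handle 601 z med 67.4 sd 5.4 rect [ 497.6 -415.8   22.9  116.3    0.8] mean [ 496.5 -422.5   65.4]
rail+x 176 z med 65.0 sd 8.6 rect [635.6 267.3  60.1 102.3  43.6] mean [625.9 270.8  64.1]
rail-x 153 z med 65.8 sd 7.4 rect [550.9 248.7 110.8  48.2  70.4] mean [557.3 256.6  64.3]
base 873 z med 16.4 sd 3.7 rect [591.6 252.4 113.6 182.5   3.7] mean [598.4 235.1  16.9]
tape 206 z med 85.1 sd 3.9 rect [592.6 312.9  66.6  69.3   9.4] mean [591.8 305.2  84.4]
post 35 z med 108.1 sd 4.6 rect [592.8 312.2  16.1  20.3  29.2] mean [592.3 311.7 106.6]
tray 318 z med 17.6 sd 2.7 rect [425.6  21.6 125.  133.3   0.8] mean [425.9  16.4  17.3]
tin 334 z med 74.8 sd 5.1 rect [429.1 176.1  69.   68.2  65.2] mean [428.2 169.6  72.8]
```

View pics/rest.png

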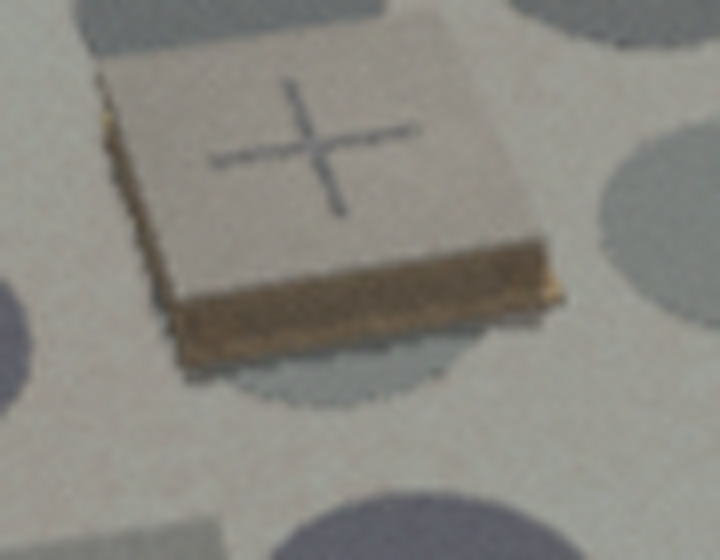

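The side depth shows points at z≈5 and y≈-159 under the panel's near edge. So the gap opens toward -y, where the spatula is. The two cameras disagree by about 5 mm, so I'll use the gripper as a reference once it is in view.

```bash
python3 - <<'E'
from h import *
np.set_printoptions(precision=1,suppress=True)
si=dict(np.load("side0.npz"));w=cloud(si)
for u in (285,298,312): print(u,[tuple(np.round(w[v,u]).astype(int)) for v in range(246,266,2)])
E
python3 -m crank '[[[0.9,-0.2,0.1,0,0,0],[1,-0.22,0,0,0,0],[1,-0.22,0,0,0,0],[1,-0.22,0,0,0,0],[1,-0.22,0,0,0,0],[1,-0.22,0,0,0,0],[1,-0.22,0,0,0,0],[1,-0.22,0,0,0,0],[1,-0.22,0,0,0,0],[1,-0.22,0,0,0,0],[1,-0.22,0,0,0,0],[1,-0.22,0,0,0,0]]]' -1; python3 -c "
from cell import ctrl;print(ctrl.read_state()['qpos'])"
```

```text
285 [(np.int64(555), np.int64(-165), np.int64(33)), (np.int64(554), np.int64(-170), np.int64(32)), (np.int64(552), np.int64(-177), np.int64(32)), (np.int64(552), np.int64(-178), np.int64(26)), (np.int64(555), np.int64(-164), np.int64(5)), (np.int64(554), np.int64(-171), np.int64(5)), (np.int64(552), np.int64(-176), np.int64(3)), (np.int64(551), np.int64(-185), np.int64(5)), (np.int64(550), np.int64(-187), np.int64(-1)), (np.int64(548), np.int64(-197), np.int64(3))]
298 [(np.int64(588), np.int64(-168), np.int64(31)), (np.int64(585), np.int64(-177), np.int64(32)), (np.int64(586), np.int64(-174), np.int64(22)), (np.int64(589), np.int64(-162), np.int64(4)), (np.int64(588), np.int64(-170), np.int64(5)), (np.int64(586), np.int64(-176), np.int64(4)), (np.int64(584), np.int64(-186), np.int64(6)), (np.int64(584), np.int64(-188), np.int64(1)), (np.int64(582), np.int64(-195), np.int64(2)), (np.int64(581), np.int64(-201), np.int64(0))]
312 [(np.int64(622), np.int64(-175), np.int64(31)), (np.int64(628), np.int64(-157), np.int64(6)), (np.int64(626), np.int64(-163), np.int64(5)), (np.int64(624), np.int64(-171), np.int64(6)), (np.int64(623), np.int64(-176), np.int64(4)), (np.int64(622), np.int64(-180), np.int64(0)), (np.int64(620), np.int64(-189), np.int64(2)), (np.int64(619), np.int64(-192), np.int64(-1)), (np.int64(616), np.int64(-203), np.int64(3)), (np.int64(615), np.int64(-208), np.int64(0))]
clock: 2.3
eef_pos: [481.0, -478.0, 226.3]
tool_rot: [3.137, 0.008, 0.21]
force: [0.2, -0.8, -0.3]
width: 85.7
[ 0.70584221  0.6769705   0.0543657   1.43459842 -0.0291034   1.0321146
 -0.59779613]
```

```bash
python3 -m crank '[[[0,0,0,0,0,-1],[0,0,0,0,0,-1],[0,0,0,0,0,-1],[0,0,0,0,0,-1],[0,0,0,0,0,-1],[0,0,0,0,0,-1],[0,0,0,0,0,-1],[0,0,0,0,0,-1],[0,0,0,0,0,-1],[0.5,0,0,0,0,-1],[0.8,0,0,0,0,-1],[0.8,0,0,0,0,-1]]]'; python3 -m crank '[[[1,0,0,0,0,-0.5],[1,0,0,0,0,-0.5],[1,0.2,0,0,0,0],[1,0.2,0,0,0,0],[1,0.2,0,0,0,0],[1,0.2,0,0,0,0],[1,0.2,0,0,0,0],[1,0.2,0,0,0,0],[1,0.2,0,0,0,0],[1,0.2,0,0,0,0],[1,0.2,0,0,0,0],[1,0.2,0,0,0,0]]]'
```

```text
clock: 3.3
eef_pos: [506.5, -412.5, 224.0]
tool_rot: [-3.14, 0.007, 1.534]
force: [-0.3, 0.1, -0.2]
width: 85.1
clock: 4.3
eef_pos: [544.3, -37.9, 221.7]
tool_rot: [3.141, 0.011, 1.639]
force: [0.9, -0.9, 0.2]
width: 85.5
```

```bash
python3 -m crank '[[[0.95,0.22,0.3,0,0,0],[0.95,0.22,0.3,0,0,0],[0.95,0.22,0.3,0,0,0],[0.95,0.22,0.3,0,0,0],[0.95,0.22,0.3,0,0,0],[0.95,0.22,0.3,0,0,0],[0.95,0.22,0.3,0,0,0],[0.95,0.22,0.3,0,0,0],[0.95,0.22,0.3,0,0,0],[0,0,0,0,0,0]]]'
python3 - <<'E'
from h import *
np.set_printoptions(precision=1,suppress=True)
s=ctrl.read_state();e=s["eef_pos"];print(e,s["tool_rot"],s["width"])
for n in("top","side"):
    im=ctrl.get_image(n);w=cloud(im);np.savez(f"{n}1.npz",**im)
    d0=dict(np.load(f"{n}0.npz"))["depth"]
    ch=(abs(im["depth"]-d0)>15)
    for z0,z1 in((-5,15),(15,40),(40,75)):
        m=ch&(np.hypot(w[...,0]-e[0],w[...,1]-e[1])<110)&(w[...,2]>e[2]+z0)&(w[...,2]<e[2]+z1);p=w[m]
        if len(p)>4:
            print(n,z0,len(p),cv2.minAreaRect(p[:,:2].astype(np.float32)),p[:,:].min(0),p.max(0))
im=dict(np.load("top1.npz"));c=im["color"][130:250,110:270,::-1];c2=dict(np.load("side1.npz"))["color"][70:190,200:360,::-1]
cv2.imwrite("pics/cal.png",np.vstack([cv2.resize(c,(400,300),interpolation=2),cv2.resize(c2,(400,300),interpolation=2)]))
E
```

```text
clock: 5.13
eef_pos: [589.2, 242.8, 136.8]
tool_rot: [3.133, 0.006, 1.645]
force: [-0.2, 0.9, 0.1]
width: 85.4
[589.2 242.8 136.8] [3.1 0.  1.6] 85.38323303685523
top 40 27 ((647.2557983398438, 240.71707153320312), (25.624826431274414, 11.969833374023438), 6.322666645050049) [635.1 233.5 192.5] [660.5 247.  211.6]
side 15 70 ((591.8641967773438, 233.8007354736328), (21.96799659729004, 111.12413787841797), 89.95923614501953) [536.3 222.8 153.2] [647.4 244.8 176.8]
side 40 214 ((592.8998413085938, 237.80755615234375), (150.74542236328125, 31.484865188598633), 3.994614839553833) [517.4 219.3 177.4] [668.3 257.8 211.7]
```

View pics/cal.png

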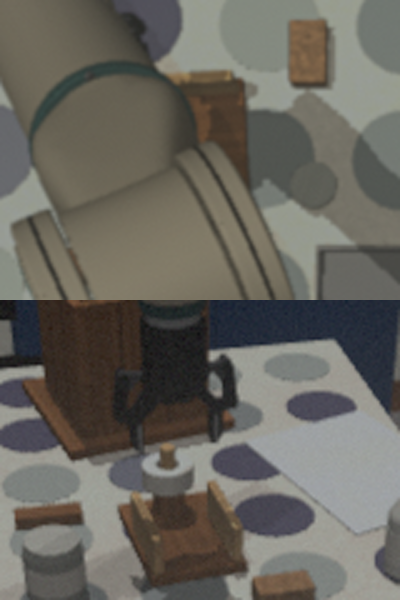

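The side view shows the gripper level and above the stand between the rails, with the roll just behind it. The known TCP shows the side camera reads about +3 mm in x. The top camera then reads about -3 mm, so I'll use the average of the two: roll (590,314), tray (422,23), panel (586,-116), handle (496,-414).

```bash
python3 -m crank '[[[0.6,0.05,0,0,0,0],[0.6,0.05,0,0,0,0],[0.6,0.05,0,0,0,0],[0.5,0.05,0,0,0,0],[0,0,0,0,0,0],[0,0,0,0,0,0]]]'; python3 - <<'E'
from h import *
im=ctrl.get_image("side");w=cloud(im)
for z0,z1,c,r in((75,95,(590,310),60),(98,125,(590,310),30)):
    m=(np.hypot(w[...,0]-c[0],w[...,1]-c[1])<r)&(w[...,2]>z0)&(w[...,2]<z1);print(cv2.minAreaRect(w[m][:,:2].astype(np.float32)))
c=im["color"][60:160,210:330,::-1];cv2.imwrite("pics/tape.png",cv2.resize(c,(720,600),interpolation=2))
E
```

```text
clock: 5.73
eef_pos: [594.2, 299.7, 138.0]
tool_rot: [3.131, 0.019, 1.63]
force: [0.5, 0.2, -0.0]
width: 85.4
((592.8121948242188, 310.81646728515625), (73.0428695678711, 65.7461929321289), 86.71841430664062)
((592.9094848632812, 316.2940979003906), (28.168128967285156, 16.210830688476562), 81.36802673339844)
```

View pics/tape.png

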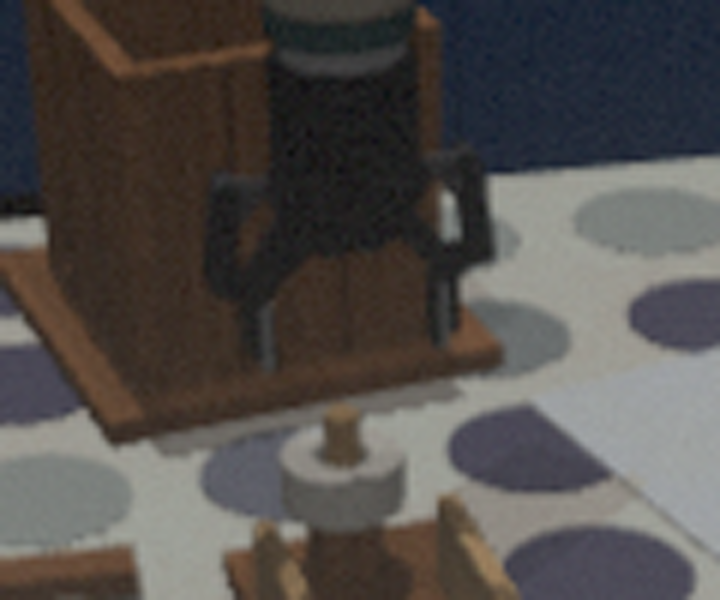

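The view shows the open jaws astride the roll, pixel x 265–445 against the roll's centre at 343. They are about 15 mm short in y and 4 mm too far in x.

```bash
python3 -m crank '[[[0.3,-0.08,0,0,0,0],[0.25,-0.08,0,0,0,0],[0,0,0,0,-0.1,0],[0,0,0,0,0,0]]]'; python3 -c "
from cell import ctrl;s=ctrl.read_state();print(s['eef_pos'],s['tool_rot'])"
```

```text
clock: 6.12
eef_pos: [588.6, 313.5, 137.9]
tool_rot: [3.131, 0.032, 1.626]
force: [0.5, -0.3, 0.5]
width: 85.6
[588.55749927 313.49425079 137.89531394] [3.13124558 0.03219317 1.62554732]
```

```bash
cat > d.py <<'E'
import sys,numpy as np
from cell import ctrl
from scipy.spatial.transform import Rotation as Ro
# usage: d.py x y z yaw(deg) -> shift (units of 30mm) and turn (units of 6deg), total, in tool axes now
x,y,z,a=map(float,sys.argv[1:5]);s=ctrl.read_state();R=Ro.from_euler("xyz",s["tool_rot"])
T=Ro.from_euler("xyz",[np.pi,0,np.radians(a)])
print("t",np.round(s["clock"],2),np.round(s["eef_pos"],1),np.round(s["tool_rot"],3),"w",round(s["width"],1),"F",np.round(s["force"],1))
print("shift",np.round(R.inv().apply(np.array([x,y,z])-s["eef_pos"])/30,2),"turn",np.round(np.degrees((R.inv()*T).as_rotvec())/6,2))
E
python3 -m crank '[[[0,0,0,0.1,0.3,0],[0,0,0.5,0,0,0],[0,0,0.6,0,0,0],[0,0,0.6,0,0,0],[0,0,0,0,0,0],[0,0,0,0,0,0]]]'; python3 d.py 589.7 314.3 54 93.2
```

```text
clock: 6.62
eef_pos: [589.9, 313.0, 87.1]
tool_rot: [3.139, 0.001, 1.626]
force: [-0.6, -0.1, 0.4]
width: 85.4
t 6.62 [589.9 313.   87.1] [3.139e+00 1.000e-03 1.626e+00] w 85.4 F [-0.6 -0.1  0.4]
shift [ 0.05 -0.01  1.1 ] turn [ 0.03  0.01 -0.01]
```

Now descend the rest and close.

```bash
python3 -m crank '[[[0.05,0,0.4,0,0,0],[0,0,0.4,0,0,0],[0,0,0.3,0,0,0],[0,0,0,0,0,0],[0,0,0,0,0,0]]]'; python3 -m crank '[[[0,0,0,0,0,0],[0,0,0,0,0,0],[0,0,0,0,0,0],[0,0,0,0,0,0],[0,0,0,0,0,0],[0,0,0,0,0,0],[0,0,0,0,0,0]]]' 1; python3 d.py 589.7 314.3 135 93.2
```

```text
clock: 7.03
eef_pos: [591.2, 315.1, 53.3]
tool_rot: [3.136, -0.0, 1.625]
force: [0.1, -0.2, 0.1]
width: 85.4
clock: 7.62
eef_pos: [592.2, 315.9, 55.8]
tool_rot: [3.133, -0.002, 1.625]
force: [-0.2, -0.4, -1.3]
width: 66.6
t 7.62 [592.2 315.9  55.8] [ 3.133e+00 -2.000e-03  1.625e+00] w 66.6 F [-0.2 -0.4 -1.3]
shift [-0.04 -0.06 -2.64] turn [ 0.08 -0.02 -0.01]
```

```bash
python3 -m crank '[[[0,0,-0.4,0,0,0],[0,0,-0.6,0,0,0],[0,0,-0.6,0,0,0],[0,0,-0.6,0,0,0],[0,0,-0.5,0,0,0],[0,0,-0.3,0,0,0],[0,0,0,0.05,0,0],[0,0,0,0,0,0]]]'; python3 d.py 422.4 23.5 70 90
```

```text
clock: 8.28
eef_pos: [590.9, 315.4, 153.3]
tool_rot: [3.139, -0.001, 1.626]
force: [0.5, 0.3, -1.0]
width: 66.9
t 8.28 [590.9 315.4 153.3] [ 3.139e+00 -1.000e-03  1.626e+00] w 66.9 F [ 0.5  0.3 -1. ]
shift [-9.41 -6.15  2.75] turn [ 0.02 -0.01  0.52]
```

```bash
python3 -m crank '[[[-0.4,-0.3,0,0,0,0.1],[-0.8,-0.53,0.1,0,0,0.1],[-0.8,-0.53,0.1,0,0,0.1],[-0.8,-0.53,0.1,0,0,0.1],[-0.8,-0.53,0.1,0,0,0.1],[-0.8,-0.53,0.1,0,0,0],[-0.8,-0.53,0.1,0,0,0],[-0.8,-0.53,0.1,0,0,0],[-0.8,-0.53,0.2,0,0,0],[-0.7,-0.5,0.2,0,0,0],[-0.5,-0.3,0.2,0,0,0],[0,0,0,0,0,0]]]'; python3 -m crank '[[[0,0,0,0,0,0],[0,0,0,0,0,0]]]'; python3 d.py 422.4 23.5 20 90
```

```text
clock: 9.28
eef_pos: [419.7, 63.3, 103.6]
tool_rot: [-3.129, -0.002, 1.572]
force: [0.5, -1.0, -1.0]
width: 67.1
clock: 9.45
eef_pos: [419.4, 63.0, 102.9]
tool_rot: [-3.127, -0.002, 1.571]
force: [-0.5, 0.6, -1.2]
width: 66.8
t 9.45 [419.4  63.  102.9] [-3.127e+00 -2.000e-03  1.571e+00] w 66.8 F [-0.5  0.6 -1.2]
shift [-1.32  0.14  2.76] turn [-0.14 -0.02 -0.  ]
```

```bash
python3 -m crank '[[[-0.4,0.05,0,-0.07,0,0],[-0.5,0.05,0.2,-0.07,0,0],[-0.4,0.04,0.3,0,0,0],[0,0,0.5,0,0,0],[0,0,0.5,0,0,0],[0,0,0.4,0,0,0],[0,0,0.3,0,0,0],[0,0,0,0,0,0],[0,0,0,0,0,0]]]'; python3 d.py 422.4 23.5 6 90
```

```text
clock: 10.2
eef_pos: [435.1, 31.7, 32.7]
tool_rot: [3.13, -0.009, 1.581]
force: [-0.5, -0.2, -0.1]
width: 67.2
t 10.2 [435.1  31.7  32.7] [ 3.13  -0.009  1.581] w 67.2 F [-0.5 -0.2 -0.1]
shift [-0.28 -0.44  0.88] turn [ 0.11 -0.09  0.1 ]
```

```bash
python3 -m crank '[[[-0.15,-0.22,0,0.1,-0.05,0.1],[-0.12,-0.22,0,0,0,0],[0,0,0,0,0,0],[0,0,0,0,0,0]]]'; python3 d.py 422.4 23.5 5 90
```

```text
clock: 10.53
eef_pos: [422.8, 24.0, 33.5]
tool_rot: [3.139, -0.004, 1.57]
force: [-0.2, 0.2, -1.2]
width: 66.9
t 10.53 [422.8  24.   33.5] [ 3.139 -0.004  1.57 ] w 66.9 F [-0.2  0.2 -1.2]
shift [-0.02 -0.02  0.95] turn [ 0.02 -0.04 -0.01]
```

```bash
python3 -m crank '[[[0,0,0.3,0,0,0],[0,0,0.25,0,0,0],[0,0,0,0,0,0],[0,0,0,0,0,0]]]'; python3 d.py 422.4 23.5 5 90
```

```text
clock: 10.87
eef_pos: [425.2, 24.2, 18.6]
tool_rot: [3.135, -0.004, 1.569]
force: [0.0, 0.7, -1.3]
width: 66.8
t 10.87 [425.2  24.2  18.6] [ 3.135 -0.004  1.569] w 66.8 F [ 0.   0.7 -1.3]
shift [-0.03 -0.1   0.45] turn [ 0.06 -0.03 -0.02]
```

```bash
python3 -m crank '[[[0,-0.1,0.25,0.05,0,0],[0,-0.03,0.15,0,0,0],[0,0,0,0,0,0]]]'; python3 -m crank '[[[0,0,0.1,0,0,0],[0,0,0,0,0,0]]]';python3 d.py 422.4 23.5 5 90
```

```text
clock: 11.12
eef_pos: [422.9, 24.4, 7.9]
tool_rot: [3.137, -0.003, 1.569]
force: [0.2, -0.9, -1.4]
width: 66.7
clock: 11.28
eef_pos: [423.5, 24.4, 5.7]
tool_rot: [3.136, -0.002, 1.569]
force: [-0.7, 0.1, -0.7]
width: 67.0
t 11.28 [423.5  24.4   5.7] [ 3.136e+00 -2.000e-03  1.569e+00] w 67.0 F [-0.7  0.1 -0.7]
shift [-0.03 -0.04  0.02] turn [ 0.05 -0.02 -0.02]
```

```bash
python3 -m crank '[[[0,0,0.05,0,0,0],[0,0,0,0,0,0]]]'; python3 -m crank '[[[0,0,0,0,0,0],[0,0,0,0,0,0],[0,0,0,0,0,0]]]' -0.78; python3 -m crank '[[[0,0,-0.3,0,0,0],[0,0,-0.6,0,0,0],[0,0,-0.8,0,0,0],[0,0,-0.8,0,0,0],[0,0,-0.8,0,0,0],[0,0,-0.8,0,0,0],[0,0,0,0,0,0]]]'; python3 d.py 496 -393 150 91.3
```

```text
clock: 11.45
eef_pos: [424.2, 24.5, 5.0]
tool_rot: [3.135, -0.002, 1.569]
force: [0.5, 0.4, -0.9]
width: 66.9
clock: 11.7
eef_pos: [424.8, 24.6, 5.8]
tool_rot: [3.134, -0.002, 1.569]
force: [-0.3, 0.4, -0.6]
width: 75.9
clock: 12.28
eef_pos: [421.4, 25.3, 133.4]
tool_rot: [3.141, -0.002, 1.574]
force: [0.4, -0.4, -1.0]
width: 76.1
t 12.28 [421.4  25.3 133.4] [ 3.141e+00 -2.000e-03  1.574e+00] w 76.1 F [ 0.4 -0.4 -1. ]
shift [-13.95   2.45  -0.58] turn [ 0.01 -0.02 -0.19]
```

```bash
python3 -m crank '[[[-0.6,0.2,0,0,0,0],[-1,0.2,0,0,0,0],[-1,0.2,0,0,0,0],[-1,0.2,0,0,0,0],[-1,0.2,0,0,0,0],[-1,0.2,0,0,0,0],[-1,0.2,0,0,0,-0.05],[-1,0.2,0,0,0,-0.05],[-1,0.2,0,0,0,-0.05],[-1,0.2,0,0,0,-0.05],[-1,0.2,0,0,0,0],[-0.7,0.1,0,0,0,0]]]' -1; python3 -m crank '[[[-0.3,0,0,0,0,0],[0,0,0,0,0,0],[0,0,0,0,0,0]]]'; python3 - <<'E'
from h import *
for n in("top","side"):
    im=ctrl.get_image(n);np.savez(f"{n}2.npz",**im);cv2.imwrite(f"pics/{n}2.png",im["color"][:,:,::-1])
a=cv2.imread("pics/top2.png")[130:300,100:460];b=cv2.imread("pics/side2.png")[100:350,160:400]
cv2.imwrite("pics/m2.png",np.vstack([cv2.resize(a,(635,300),interpolation=2),np.pad(cv2.resize(b,(288,300),interpolation=2),((0,0),(0,347),(0,0)))]))
E
python3 d.py 496 -393 150 91.3
```

```text
clock: 13.28
eef_pos: [495.5, -323.6, 129.2]
tool_rot: [3.142, -0.005, 1.608]
force: [0.0, -0.3, -0.4]
width: 85.5
clock: 13.53
eef_pos: [493.8, -338.0, 126.1]
tool_rot: [-3.139, -0.004, 1.599]
force: [-0.4, 0.3, -1.1]
width: 85.5
t 13.63 [ 493.9 -337.   126.4] [-3.139 -0.004  1.601] w 85.3 F [0.  0.  0.3]
shift [-1.87  0.01 -0.79] turn [-0.03 -0.04  0.07]
```

View pics/m2.png

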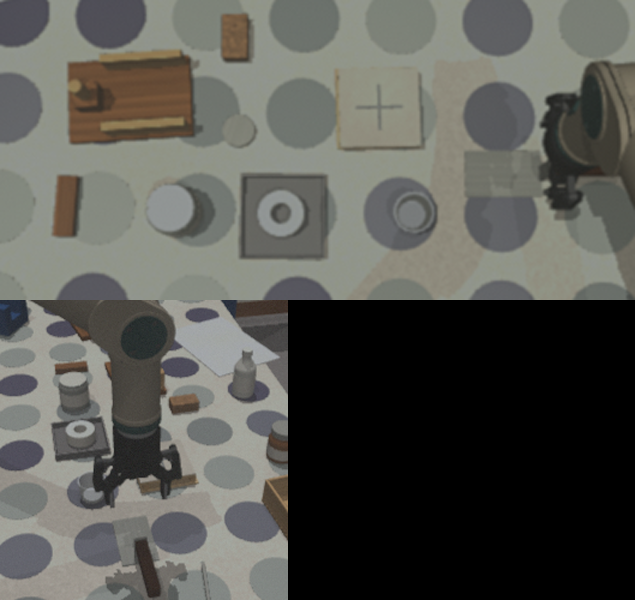

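The roll lies flat in the middle of the tray (280,213 in the montage). Now I'll refine the pose of the cleared stand, and those of the panel and spatula.

```bash
python3 - <<'E'
from h import *
np.set_printoptions(precision=1,suppress=True)
def pts(W,x0,x1,y0,y1,z0,z1):
    m=(W[...,0]>x0)&(W[...,0]<x1)&(W[...,1]>y0)&(W[...,1]<y1)&(W[...,2]>z0)&(W[...,2]<z1);return W[m]
def rect(n,p):
    r=cv2.minAreaRect(p[:,:2].astype(np.float32));q=p[:,:2]-p[:,:2].mean(0);e=np.linalg.svd(q,full_matrices=0)[2][0]
    print(n,len(p),np.round([*r[0],*r[1],r[2]],1),"mean",p.mean(0),"pca",np.round(np.degrees(np.arctan2(e[1],e[0]))%180,1))
for f in("top0","top2","side0"):
    W=cloud(dict(np.load(f+".npz")));print(f)
    ymax=275 if f!="top2" else 320
    rect("rail+x",pts(W,615,665,170,ymax,52,76));rect("rail-x",pts(W,515,570,170,ymax,52,76))
    rect("base",pts(W,510,670,140,350,9,22));rect("panel",pts(W,510,670,-190,-40,24,38))
    rect("post",pts(W,560,620,290,340,98,120))
    if f!="top2": rect("handle",pts(W,440,540,-490,-345,58,76))
# panel & blade edges by colour in top0 / top2
for f in("top0","top2"):
    im=dict(np.load(f+".npz"));K=im["camera_matrix"];R=im["R"];t=im["t"]
    def onplane(u,z):
        d=np.c_[(u[:,0]-K[0,2])/K[0,0],(u[:,1]-K[1,2])/K[1,1],np.ones(len(u))]@R;c=-R.T@t;return c+d*((z-c[2])/d[:,2])[:,None]
    g=im["color"].astype(np.float32)
    u,v=np.meshgrid(np.arange(280,350),np.arange(160,225))
    wp=onplane(np.c_[u.ravel(),v.ravel()].astype(float),30);col=g[160:225,280:350].reshape(-1,3)
    warm=(col[:,0]-col[:,2])
    m=((warm>14)&(col[:,0]>110)).reshape(u.shape).astype(np.uint8)
    nl,l,st,ce=cv2.connectedComponentsWithStats(m);k=1+st[1:,4].argmax()
    rect(f+" panelcol",wp[(l==k).ravel()])
E
```

```text
top0
rail+x 222 [646.5 226.3  14.3  98.5   4.6] mean [645.4 225.4  63. ] pca 95.2
rail-x 227 [544.2 222.   13.5 105.1   5.7] mean [543.8 221.8  63.6] pca 95.1
base 1999 [592.  259.2 126.  184.3   5.1] mean [589.8 248.5  14.8] pca 107.0
panel 2020 [ 583.3 -115.5  121.6  120.3    2.8] mean [ 582.4 -115.7   29.9] pca 151.9
post 59 [586.4 315.5  18.8  18.3  20.4] mean [586.2 314.9 108. ] pca 47.7
handle 407 [ 493.  -413.4   23.2  113.1    0.7] mean [ 492.3 -412.9   66.3] pca 91.1
top2
rail+x 273 [645.5 236.6  14.5 119.7   4.9] mean [644.3 236.2  63.4] pca 95.1
rail-x 253 [546.2 244.2 145.6  32.9  84.1] mean [543.2 229.6  63.6] pca 93.9
base 2209 [587.6 250.  136.5 199.7   4. ] mean [591.1 255.2  14.7] pca 100.2
panel 2030 [ 583.4 -115.6  121.8  119.9    2.4] mean [ 582.5 -115.8   29.9] pca 158.3
post 59 [586.4 315.9  20.   18.3  16.7] mean [586.2 315.  107.7] pca 32.7
side0
rail+x 105 [652.9 221.7  14.5 102.8   5.3] mean [651.5 218.9  63.3] pca 95.2
rail-x 98 [550.3 221.6  12.5 104.    5. ] mean [549.2 219.1  63.9] pca 95.4
base 873 [598.1 255.3 124.4 189.3   5.5] mean [600.3 237.6  16.1] pca 93.0
panel 1480 [ 588.9 -116.5  121.5  124.     1.9] mean [ 587.8 -121.4   31. ] pca 89.6
post 35 [592.8 312.2  16.1  20.3  29.2] mean [592.3 311.7 106.6] pca 126.1
handle 529 [ 497.6 -415.8   22.8  116.3    0.8] mean [ 497.1 -420.1   67.1] pca 91.3
top0 panelcol 1287 [ 582.1 -112.4  123.5  126.9    1.2] mean [ 569.7 -109.4   30. ] pca 83.9
top2 panelcol 1464 [ 581.  -112.6  126.1  127.1    1.5] mean [ 573.5 -110.7   30. ] pca 88.4
```

```bash
python3 -m crank '[[[-0.5,0,0,-0.03,-0.04,0],[-0.7,0,0,0,0,0.05],[-0.5,0,0,0,0,0],[0,0,0,0,0,0],[0,0,0,0,0,0]]]'; python3 d.py 495 -392.6 35 91.1
```

```text
clock: 14.05
eef_pos: [497.2, -384.3, 127.8]
tool_rot: [3.141, 0.0, 1.609]
force: [0.1, -0.2, -0.2]
width: 85.4
t 14.05 [ 497.2 -384.3  127.8] [3.141 0.    1.609] w 85.4 F [ 0.1 -0.2 -0.2]
shift [-0.27 -0.09  3.09] turn [0.01 0.   0.18]
```

```bash
python3 -m crank '[[[-0.27,-0.09,0.3,0,0,0.18],[0,0,0.6,0,0,0],[0,0,0.6,0,0,0],[0,0,0.5,0,0,0],[0,0,0,0,0,0],[0,0,0,0,0,0]]]'; python3 d.py 495 -392.6 35 91.1
```

```text
clock: 14.55
eef_pos: [495.1, -389.4, 65.0]
tool_rot: [3.14, 0.0, 1.593]
force: [0.9, -0.6, -0.0]
width: 85.8
t 14.55 [ 495.1 -389.4   65. ] [3.14  0.    1.593] w 85.8 F [ 0.9 -0.6 -0. ]
shift [-0.11 -0.01  1.  ] turn [0.01 0.   0.02]
```

```bash
python3 -m crank '[[[-0.1,0,0.4,0,0,0],[0,0,0.4,0,0,0],[0,0,0.15,0,0,0],[0,0,0,0,0,0],[0,0,0,0,0,0]]]'; python3 d.py 495 -392.6 35 91.1; python3 -m crank '[[[0,0,0,0,0,0],[0,0,0,0,0,0],[0,0,0,0,0,0],[0,0,0,0,0,0],[0,0,0,0,0,0],[0,0,0,0,0,0],[0,0,0,0,0,0],[0,0,0,0,0,0]]]' 1;  python3 d.py 495 -392.6 35 91.1
```

```text
clock: 14.97
eef_pos: [496.1, -392.3, 35.2]
tool_rot: [3.139, 0.001, 1.593]
force: [-0.4, 0.0, -0.0]
width: 85.5
t 14.97 [ 496.1 -392.3   35.2] [3.139e+00 1.000e-03 1.593e+00] w 85.5 F [-0.4  0.  -0. ]
shift [-0.01 -0.04  0.01] turn [0.03 0.01 0.03]
clock: 15.63
eef_pos: [496.9, -392.8, 37.1]
tool_rot: [3.137, 0.002, 1.593]
force: [0.5, 0.5, -0.5]
width: 20.9
t 15.63 [ 496.9 -392.8   37.1] [3.137e+00 2.000e-03 1.593e+00] w 20.9 F [ 0.5  0.5 -0.5]
shift [ 0.01 -0.06  0.07] turn [0.05 0.02 0.03]
```

```bash
python3 -m crank '[[[0,0,-0.3,0,0,0],[0,0,-0.4,0,0,0],[0,0,-0.3,0,0,0],[0,0.2,0,0.05,0,-0.1],[0.3,0.7,0,0,0,0],[0.4,0.8,0,0,0,-0.05],[0.4,0.7,0,0,0,0],[0.2,0.4,0,0,0,0],[0,0,0,0,0,0],[0,0,0,0,0,0]]]'; python3 d.py 594.8 -343.3 47 92.2
```

```text
clock: 16.47
eef_pos: [583.4, -351.9, 72.5]
tool_rot: [3.142, 0.005, 1.608]
force: [-0.7, 0.1, -2.0]
width: 21.0
t 16.47 [ 583.4 -351.9   72.5] [3.142 0.005 1.608] w 21.0 F [-0.7  0.1 -2. ]
shift [0.28 0.39 0.85] turn [ 0.    0.05 -0.01]
```

```bash
python3 -m crank '[[[0.15,0.2,0.2,0,0.05,0],[0.1,0.17,0.3,0,0,0],[0,0,0.2,0,0,0],[0,0,0,0,0,0],[0,0,0,0,0,0]]]'; python3 d.py 594.8 -343.3 47 92.2; python3 - <<'E'
from h import *
np.set_printoptions(precision=1,suppress=True)
A=[]
for n in("top","side"):
    im=ctrl.get_image(n);np.savez(f"{n}3.npz",**im);w=cloud(im)
    m=(w[...,0]>520)&(w[...,0]<670)&(w[...,1]>-320)&(w[...,1]<-188)&(w[...,2]>5)&(w[...,2]<28);p=w[m]
    Q=np.c_[p[:,:2]-p[:,:2].mean(0),np.ones(len(p))];c=np.linalg.lstsq(Q,p[:,2],rcond=None)[0]
    print(n,len(p),cv2.minAreaRect(p[:,:2].astype(np.float32)),"z",np.median(p[:,2]),"tilt x,y deg",np.degrees(c[:2]))
    A.append(cv2.resize(im["color"][160:300,270:430,::-1] if n=="top" else im["color"][200:340,220:380,::-1],(400,350),interpolation=2))
cv2.imwrite("pics/pre.png",np.hstack(A))
E
```

```text
clock: 16.88
eef_pos: [590.4, -347.2, 47.8]
tool_rot: [-3.136, 0.001, 1.605]
force: [0.4, 0.9, -0.9]
width: 20.7
t 16.88 [ 590.4 -347.2   47.8] [-3.136e+00  1.000e-03  1.605e+00] w 20.7 F [ 0.4  0.9 -0.9]
shift [0.12 0.15 0.03] turn [-0.05  0.01 -0.04]
top 1164 ((593.9442138671875, -253.05767822265625), (131.91041564941406, 129.65231323242188), 0.007854904048144817) z 13.30320571034224 tilt x,y deg [-0.8 -0.2]
side 287 ((580.0770874023438, -266.44146728515625), (92.54249572753906, 151.71884155273438), 32.20830535888672) z 14.907171126987308 tilt x,y deg [-1.6 -0.3]
```

View pics/pre.png

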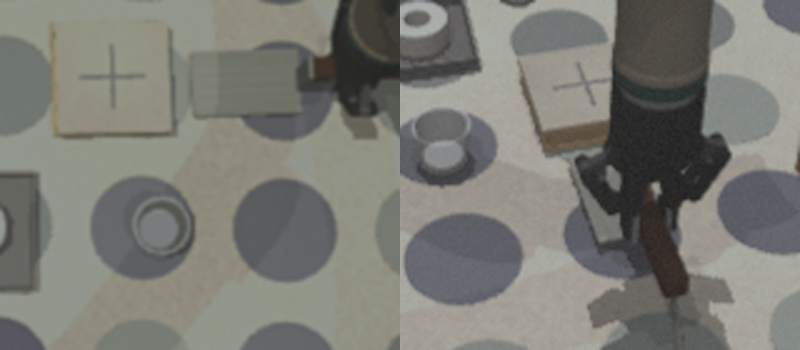

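The blade is square to the panel and 15–20 mm clear of it (blade columns 190–300, panel edge at 173). Its centre row is 83 against the panel's 77, which matches the 4–5 mm still to go in +x.

```bash
python3 -m crank '[[[0,0.14,0,-0.05,0,-0.04],[0,0,0,0,0,0],[0,0,0,0,0,0]]]'; python3 d.py 589.9 -215.9 47 92.2; python3 -m crank '[[[0.3,0,0,0,0,0],[0.4,0,0,0,0,0],[0.4,0,0,0,0,0],[0,0,0,0,0,0]]]';python3 d.py 589.9 -215.9 47 92.2
```

```text
clock: 17.23
eef_pos: [594.5, -348.4, 48.6]
tool_rot: [3.141, 0.002, 1.608]
force: [-0.8, 0.2, -1.8]
width: 21.2
t 17.23 [ 594.5 -348.4   48.6] [3.141e+00 2.000e-03 1.608e+00] w 21.2 F [-0.8  0.2 -1.8]
shift [4.42 0.01 0.04] turn [ 0.    0.02 -0.01]
clock: 17.57
eef_pos: [593.4, -312.3, 49.2]
tool_rot: [3.14, 0.002, 1.606]
force: [-0.2, 1.2, -1.7]
width: 21.1
t 17.57 [ 593.4 -312.3   49.2] [3.140e+00 2.000e-03 1.606e+00] w 21.1 F [-0.2  1.2 -1.7]
shift [ 3.21 -0.    0.07] turn [ 0.02  0.02 -0.03]
```

```bash
python3 -m crank '[[[0.3,0,0.05,0,0,0],[0.4,0,0.02,0,0,-0.03],[0.4,0,0,0,0,0],[0.4,0,0,0,0,0],[0,0,0,0,0,0]]]';python3 d.py 589.9 -215.9 47 92.2;  python3 -m crank '[[[0.3,0,0,0,0,0],[0.4,0,0,0,0,0],[0.3,0,0,0,0,0],[0,0,0,0,0,0]]]';python3 d.py 589.9 -215.9 47 92.2
```

```text
clock: 17.98
eef_pos: [591.5, -260.8, 47.3]
tool_rot: [3.139, 0.001, 1.612]
force: [0.3, 1.1, -1.3]
width: 21.1
t 17.98 [ 591.5 -260.8   47.3] [3.139e+00 1.000e-03 1.612e+00] w 21.1 F [ 0.3  1.1 -1.3]
shift [1.5  0.01 0.01] turn [0.02 0.01 0.03]
clock: 18.32
eef_pos: [590.2, -227.6, 47.3]
tool_rot: [3.139, 0.001, 1.613]
force: [-0.3, 0.5, -0.7]
width: 21.3
t 18.32 [ 590.2 -227.6   47.3] [3.139e+00 1.000e-03 1.613e+00] w 21.3 F [-0.3  0.5 -0.7]
shift [0.39 0.01 0.01] turn [0.02 0.01 0.03]
```

```bash
python3 -m crank '[[[0.15,0,0,0,0,0.03],[0.1,0,0,0,0,0],[0,0,0,0,0,0]]]';python3 d.py 589.9 -215.9 47 92.2; python3 -m crank '[[[0,0,-0.1,0,0,0],[0,0,-0.1,0,0,0],[0,0,-0.1,0,0,0],[0,0,-0.1,0,0,0],[0,0,-0.1,0,0,0],[0,0,0,0,0,0]]]';python3 d.py 589.9 -215.9 47 92.2
```

```text
clock: 18.57
eef_pos: [590.0, -219.4, 47.3]
tool_rot: [3.139, 0.002, 1.61]
force: [0.2, 0.5, -1.5]
width: 20.9
t 18.57 [ 590.  -219.4   47.3] [3.139e+00 2.000e-03 1.610e+00] w 20.9 F [ 0.2  0.5 -1.5]
shift [0.12 0.   0.01] turn [0.02 0.02 0.  ]
clock: 19.07
eef_pos: [589.5, -222.0, 63.6]
tool_rot: [3.14, 0.004, 1.607]
force: [-0.1, 0.2, -2.0]
width: 21.4
t 19.07 [ 589.5 -222.    63.6] [3.14  0.004 1.607] w 21.4 F [-0.1  0.2 -2. ]
shift [0.21 0.02 0.55] turn [ 0.02  0.03 -0.03]
```

```bash
python3 -m crank '[[[0,0,-0.1,0,0.03,0],[0,0,-0.2,0,0,0],[0,0,-0.3,0,0,0],[0,0,-0.3,0,0,0],[0,0,-0.3,0,0,0],[0,0,-0.2,0,0,0],[0,0,-0.1,0,0,0],[0,0,0,0,0,0],[0,0,0,0,0,0]]]';python3 d.py 589.9 -215.9 125 92.2
cat > pan.py <<'E'
from h import *
import sys
s=ctrl.read_state();e=s["eef_pos"];r=s["tool_rot"][2];d=np.array([np.cos(r),np.sin(r)])
zt=float(sys.argv[1]) if len(sys.argv)>1 else e[2]-36.5+11
P=[]
for n in("top","side"):
    im=ctrl.get_image(n);w=cloud(im);c=e[:2]+102*d
    m=(abs(w[...,0]-c[0])<85)&(abs(w[...,1]-c[1])<80)&(abs(w[...,2]-zt)<6)
    col=im["color"].astype(int);m&=col.sum(-1)>240 
    l=cv2.connectedComponentsWithStats(m.astype(np.uint8));k=1+l[2][1:,4].argmax();p=w[l[1]==k]
    q=cv2.minAreaRect(p[:,:2].astype(np.float32));co=np.linalg.lstsq(np.c_[p[:,:2]-p[:,:2].mean(0),np.ones(len(p))],p[:,2],rcond=None)[0]
    print(n,len(p),np.round([*q[0],*q[1],q[2]],1),"z %.1f"%np.median(p[:,2]),"tilt",np.round(np.degrees(co[:2]),2))
    P.append(q[0]);cv2.imwrite(f"pics/p{n}_{im['shot']}.png",im["color"][:,:,::-1])
P=np.mean(P,0);v=P-e[:2];print("panel avg",P.round(1),"fwd",(v@d).round(1),"lat(left)",(v@[-d[1],d[0]]).round(1),"toolyaw",np.degrees(r).round(1))
E
python3 pan.py
```

```text
clock: 19.82
eef_pos: [589.8, -222.7, 114.9]
tool_rot: [3.138, 0.001, 1.606]
force: [-0.1, 0.6, -2.3]
width: 21.4
t 19.82 [ 589.8 -222.7  114.9] [3.138e+00 1.000e-03 1.606e+00] w 21.4 F [-0.1  0.6 -2.3]
shift [ 0.22  0.01 -0.34] turn [ 0.03  0.01 -0.03]
top 2208 [ 584.4 -124.2  121.4  132.6    1.8] z 88.5 tilt [ 0.03 -0.07]
side 496 [ 555.1 -119.7   52.   124.1    2.3] z 89.7 tilt [1.1  0.37]
panel avg [ 569.8 -122. ] fwd 101.3 lat(left) 16.5 toolyaw 92.0
```

The panel is on the blade and level (tilt under 0.1° from the top camera, top at z≈89). It sits about 103 mm ahead of the TCP and is parallel to the tool.

```bash
python3 d.py 605.5 127 122 95.1; python3 -m crank '[[[0.06,0,-0.03,0.03,0,0],[0.12,0,-0.03,0,0,0],[0.18,0.02,-0.03,0,0,0],[0.24,0.03,-0.03,0,0,0],[0.3,0.04,-0.03,0,0,0],[0.35,0.04,-0.03,0,0,-0.03],[0.38,0.04,0,0,0,-0.05],[0.4,0.04,0,0,0,-0.05],[0.4,0.04,0,0,0,-0.05],[0.4,0.04,0,0,0,-0.05],[0.4,0.04,0,0,0,-0.05],[0.4,0.04,0,0,0,-0.05]]]';  python3 d.py 605.5 127 122 95.1;
```

```text
t 19.92 [ 589.7 -222.6  114.5] [3.139e+00 1.000e-03 1.606e+00] w 21.2 F [ 0.3  0.5 -3.3]
shift [11.63  0.94 -0.26] turn [ 0.03  0.01 -0.51]
clock: 20.92
eef_pos: [594.7, -101.6, 118.5]
tool_rot: [-3.138, -0.001, 1.644]
force: [-0.0, 0.3, -2.6]
width: 21.1
t 20.92 [ 594.7 -101.6  118.5] [-3.138e+00 -1.000e-03  1.644e+00] w 21.1 F [-0.   0.3 -2.6]
shift [ 7.57  0.92 -0.11] turn [-0.04 -0.01 -0.15]
```

```bash
python3 -m crank '[[[0.4,0.05,-0.01,-0.02,0,-0.02],[0.4,0.05,-0.01,-0.02,0,-0.03],[0.4,0.05,0,0,0,-0.03],[0.4,0.05,0,0,0,-0.02],[0.4,0.05,0,0,0,0],[0.4,0.05,0,0,0,0],[0.4,0.05,0,0,0,0],[0.4,0.05,0,0,0,0],[0.4,0.05,0,0,0,0],[0.4,0.05,0,0,0,0]]]';  python3 d.py 605.5 127 122 95.1;  python3 -m crank '[[[0.38,0.05,0,0,0,0],[0.36,0.05,0,0,0,0],[0.32,0.04,0,0,0,0],[0.28,0.04,0,0,0,0],[0.24,0.03,0,0,0,0],[0.2,0.02,0,0,0,0],[0.14,0.02,0,0,0,0],[0.08,0,0,0,0,0],[0.03,0,0,0,0,0],[0,0,0,0,0,0]]]';python3 d.py 605.5 127 122 95.1
```

```text
clock: 21.75
eef_pos: [599.7, 33.2, 119.4]
tool_rot: [3.141, -0.001, 1.657]
force: [-0.2, -0.1, -2.9]
width: 21.2
t 21.75 [599.7  33.2 119.4] [ 3.141e+00 -1.000e-03  1.657e+00] w 21.2 F [-0.2 -0.1 -2.9]
shift [ 3.1   0.46 -0.08] turn [ 0.01 -0.01 -0.02]
clock: 22.58
eef_pos: [601.9, 104.7, 119.5]
tool_rot: [3.141, -0.002, 1.66]
force: [0.4, -0.3, -1.5]
width: 21.2
t 22.58 [601.9 104.7 119.5] [ 3.141e+00 -2.000e-03  1.660e+00] w 21.2 F [ 0.4 -0.3 -1.5]
shift [ 0.73  0.19 -0.08] turn [ 0.01 -0.02  0.01]
```

```bash
python3 -m crank '[[[0.15,0.06,0,0,0,0],[0.25,0.06,0,0,0,0],[0.2,0.06,0,0,0,0],[0.1,0,0,0,0,0],[0,0,0,0,0,0],[0,0,0,0,0,0]]]'; python3 d.py 605.5 127 110 95.1; python3 pan.py; ls pics | tail -3; python3 - <<'E'
import cv2,glob,numpy as np
t=sorted(glob.glob("pics/ptop_*"))[-1];s=sorted(glob.glob("pics/pside_*"))[-1]
a=cv2.imread(t)[140:240,120:280];b=cv2.imread(s)[100:220,200:360]
cv2.imwrite("pics/st.png",np.hstack([cv2.resize(a,(400,250),interpolation=2),cv2.resize(b,(333,250),interpolation=2)]))
E
```

```text
clock: 23.08
eef_pos: [606.1, 126.7, 119.3]
tool_rot: [3.141, -0.001, 1.658]
force: [0.5, 1.1, -3.1]
width: 21.3
t 23.08 [606.1 126.7 119.3] [ 3.141e+00 -1.000e-03  1.658e+00] w 21.3 F [ 0.5  1.1 -3.1]
shift [ 0.01 -0.02  0.31] turn [ 0.01 -0.01 -0.02]
top 2084 [594.5 231.3 122.2 120.8   5.5] z 93.0 tilt [-0.13 -0.35]
side 375 [570.4 226.4  60.1 126.9   5.6] z 94.5 tilt [0.72 0.41]
panel avg [582.4 228.9] fwd 103.9 lat(left) 14.7 toolyaw 95.0
top0.png
top0c.png
top2.png
```

View pics/st.png

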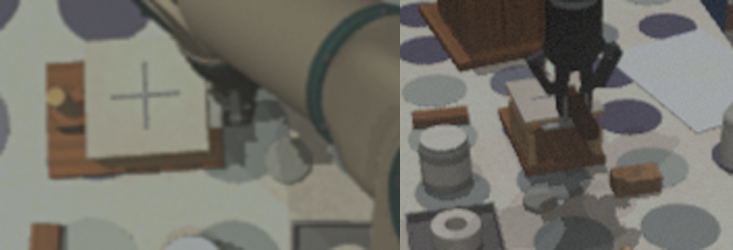

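The panel is level over the rails, clear of the post. In the top camera's frame its centre is (594.5, 231.3) against the stand's (594.4, 232.0), and its yaw is 5.5° against 5.1°. Lowering now.

```bash
python3 -m crank '[[[0.02,0,0.1,0,0,0],[0,0,0.12,0,0,0],[0,0,0.12,0,0,0],[0,0,0.1,0,0,0],[0,0,0,0,0,0],[0,0,0,0,0,0]]]'; python3 d.py 605.8 127.3 92 95.1
```

```text
clock: 23.68
eef_pos: [605.7, 125.3, 104.1]
tool_rot: [-3.141, 0.0, 1.656]
force: [0.3, 0.4, -2.7]
width: 21.1
t 23.68 [605.7 125.3 104.1] [-3.141  0.     1.656] w 21.1 F [ 0.3  0.4 -2.7]
shift [0.07 0.01 0.4 ] turn [-0.01  0.   -0.04]
```

```bash
python3 -m crank '[[[0.07,0,0,0,0,-0.03],[0,0,0.04,0,0,0],[0,0,0,0,0,0],[0,0,0,0,0,0]]]'; python3 d.py 605.8 127.3 92 95.1; python3 pan.py
```

```text
clock: 24.02
eef_pos: [605.6, 127.7, 102.8]
tool_rot: [-3.141, -0.0, 1.659]
force: [0.2, -0.2, -1.7]
width: 21.1
t 24.02 [605.6 127.7 102.8] [-3.141 -0.     1.659] w 21.1 F [ 0.2 -0.2 -1.7]
shift [-0.01  0.01  0.36] turn [-0.01 -0.   -0.01]
top 2018 [593.8 232.4 122.3 121.3   5.3] z 76.3 tilt [-0.13 -0.14]
side 363 [568.8 227.6  59.2 131.1   4. ] z 77.7 tilt [-0.2   0.28]
panel avg [581.3 230. ] fwd 104.1 lat(left) 15.1 toolyaw 95.1
```

Centre (593.8, 232.4) against the target (594.4, 232.0), and 0.2° off square. Set it down.

```bash
python3 -m crank '[[[0,0.02,0.1,0,0,0],[0,0,0.1,0,0,0],[0,0,0,0,0,0],[0,0,0,0,0,0]]]'; python3 d.py 605.8 127.3 92 95.1;python3 -m crank '[[[0,0,0.1,0,0,0],[0,0,0.1,0,0,0],[0,0,0,0,0,0],[0,0,0,0,0,0]]]'; python3 d.py 605.8 127.3 92 95.1; python3 pan.py 73
```

```text
clock: 24.45
eef_pos: [606.7, 127.8, 96.6]
tool_rot: [3.141, -0.0, 1.659]
force: [0.2, 0.0, -1.2]
width: 21.3
t 24.45 [606.7 127.8  96.6] [ 3.141 -0.     1.659] w 21.3 F [ 0.2  0.  -1.2]
shift [-0.01 -0.03  0.15] turn [ 0.   -0.   -0.01]
clock: 24.78
eef_pos: [606.9, 128.1, 90.2]
tool_rot: [3.141, -0.001, 1.659]
force: [-1.0, -0.3, -1.1]
width: 21.0
t 24.78 [606.9 128.1  90.2] [ 3.141e+00 -1.000e-03  1.659e+00] w 21.0 F [-1.  -0.3 -1.1]
shift [-0.02 -0.04 -0.06] turn [ 0.01 -0.01 -0.01]
top 2018 [594.5 232.2 121.3 121.4   5.1] z 72.6 tilt [-0.03 -0.03]
side 337 [568.8 227.6  56.  127.3   5.6] z 74.2 tilt [1.   0.21]
panel avg [581.7 229.9] fwd 103.6 lat(left) 16.2 toolyaw 95.0
```

The panel is on the rails at (594.5, 232.2), yaw 5.1°, against the target (594.4, 232.0), 5.1°. The blade is free about 8 mm below it. Withdrawing.

```bash
python3 -m crank '[[[-0.2,0,0,0,0,0],[-0.3,0,0,0,0,0],[-0.4,0,0,0,0,0],[-0.4,0,0,0,0,0],[-0.3,0,0,0,0,0],[0,0,0,0,0,0]]]'; python3 d.py 620 -23 92 95.1
```

```text
clock: 25.38
eef_pos: [611.9, 73.6, 90.3]
tool_rot: [3.14, 0.001, 1.658]
force: [-0.7, -1.0, -1.7]
width: 21.3
t 25.38 [611.9  73.6  90.3] [3.140e+00 1.000e-03 1.658e+00] w 21.3 F [-0.7 -1.  -1.7]
shift [-3.23 -0.01 -0.05] turn [ 0.01  0.01 -0.02]
```

```bash
python3 -m crank '[[[-0.3,0,0,0,0,0],[-0.5,0,0,0,0,0],[-0.6,0,0,0,0,0],[-0.6,0,0,0,0,0],[-0.6,0,0,0,0,0],[-0.4,0,0,0,0,0],[-0.3,0,-0.2,0,0,0],[-0.3,0,-0.2,0,0,0.1],[-0.5,-0.1,-0.2,0,0,0.1],[-0.7,-0.2,-0.2,0,0,0.1],[-0.8,-0.2,-0.2,0,0,0.1],[-0.8,-0.2,0,0,0,0.1]]]'; python3 d.py 495 -392.6 60 91.3
```

```text
clock: 26.38
eef_pos: [607.8, -120.8, 125.0]
tool_rot: [3.134, -0.009, 1.614]
force: [1.1, -0.2, -2.3]
width: 21.1
t 26.38 [ 607.8 -120.8  125. ] [ 3.134 -0.009  1.614] w 21.1 F [ 1.1 -0.2 -2.3]
shift [-8.91 -4.16  2.06] turn [ 0.07 -0.08  0.19]
```

```bash
python3 -m crank '[[[-0.8,-0.4,0,0.07,-0.08,0.05],[-0.8,-0.4,0,0,0,0.05],[-0.8,-0.4,0,0,0,0.05],[-0.8,-0.4,0,0,0,0],[-0.8,-0.4,0,0,0,0],[-0.8,-0.4,0.1,0,0,0],[-0.8,-0.4,0.2,0,0,0],[-0.8,-0.4,0.2,0,0,0],[-0.7,-0.3,0.2,0,0,0],[-0.5,-0.1,0.2,0,0,0],[0,0,0,0,0,0],[0,0,0,0,0,0]]]'; python3 d.py 495 -392.6 60 91.3
```

```text
clock: 27.38
eef_pos: [505.8, -366.5, 106.9]
tool_rot: [3.127, 0.004, 1.592]
force: [-0.4, 0.7, -0.8]
width: 20.8
t 27.38 [ 505.8 -366.5  106.9] [3.127 0.004 1.592] w 20.8 F [-0.4  0.7 -0.8]
shift [-0.86 -0.4   1.56] turn [ 0.14  0.04 -0.01]
```

```bash
python3 -m crank '[[[-0.3,-0.15,0.2,0.1,0.03,0],[-0.3,-0.15,0.4,0.03,0,0],[-0.25,-0.1,0.4,0,0,0],[0,0,0.4,0,0,0],[0,0,0.3,0,0,0],[0,0,0,0,0,0],[0,0,0,0,0,0]]]'; python3 d.py 495 -392.6 37 91.3
```

```text
clock: 27.97
eef_pos: [496.6, -389.2, 51.3]
tool_rot: [3.14, -0.003, 1.599]
force: [1.0, 0.9, -1.7]
width: 21.2
t 27.97 [ 496.6 -389.2   51.3] [ 3.140e+00 -3.000e-03  1.599e+00] w 21.2 F [ 1.   0.9 -1.7]
shift [-0.11 -0.06  0.48] turn [ 0.01 -0.02  0.06]
```

Blade about 15 mm above the table; ease it down until it makes contact.

```bash
python3 -m crank '[[[0,0,0.2,0,0,0],[0,0,0.15,0,0,0],[0,0,0,0,0,0]]]'; python3 -m crank '[[[0,0,0.06,0,0,0],[0,0,0,0,0,0]]]'; python3 -m crank '[[[0,0,0.05,0,0,0],[0,0,0,0,0,0]]]'
```

```text
clock: 28.22
eef_pos: [497.5, -387.6, 40.0]
tool_rot: [3.139, -0.004, 1.602]
force: [0.6, 0.1, -1.4]
width: 21.5
clock: 28.38
eef_pos: [498.0, -387.2, 38.3]
tool_rot: [3.139, -0.003, 1.602]
force: [-0.1, -0.3, -1.5]
width: 21.2
clock: 28.55
eef_pos: [498.5, -387.2, 37.2]
tool_rot: [3.138, -0.003, 1.602]
force: [-0.5, -0.4, -2.7]
width: 21.0
```

```bash
for i in 1; do python3 -m crank '[[[0,0,0.05,0,0,0],[0,0,0,0,0,0]]]'; done; python3 -m crank '[[[0,0,0.04,0,0,0],[0,0,0,0,0,0]]]'; python3 -m crank '[[[0,0,0.04,0,0,0],[0,0,0,0,0,0]]]'
```

```text
clock: 28.72
eef_pos: [499.1, -387.7, 37.1]
tool_rot: [3.137, -0.001, 1.602]
force: [-0.4, 0.5, -0.7]
width: 21.1
clock: 28.88
eef_pos: [499.6, -388.2, 37.1]
tool_rot: [3.136, -0.0, 1.602]
force: [0.6, 0.7, -1.7]
width: 21.0
clock: 29.05
eef_pos: [499.8, -388.5, 37.0]
tool_rot: [3.136, 0.001, 1.601]
force: [0.4, 1.6, -1.2]
width: 21.3
```

```bash
python3 -m crank '[[[0,0,0.08,0,0,0],[0,0,0.04,0,0,0]]]'; python3 -m crank '[[[0,0,0.08,0,0,0],[0,0,0.05,0,0,0]]]'
```

```text
clock: 29.22
eef_pos: [500.0, -389.5, 36.4]
tool_rot: [3.136, 0.004, 1.601]
force: [-3.0, 3.5, 9.7]
width: 20.9
clock: 29.38
eef_pos: [500.1, -389.9, 36.1]
tool_rot: [3.137, 0.007, 1.601]
force: [-3.8, 1.2, 11.4]
width: 21.4
```

Firm contact (11 N). Release, rise and back away.

```bash
python3 -m crank '[[[0,0,-0.02,0,0,0],[0,0,0,0,0,0]]]'; python3 -m crank '[[[0,0,0,0,0,0],[0,0,0,0,0,0],[0,0,0,0,0,0],[0,0,0,0,0,0],[0,0,0,0,0,0],[0,0,0,0,0,0]]]' -1; python3 -m crank '[[[0,0,-0.2,0,0,0],[0,0,-0.4,0,0,0],[0,0,-0.7,0,0,0],[0,0,-1,0,0,0],[0,0,-1,0,0,0],[0,0,-1,0,0,0],[-0.7,-0.2,-0.5,0,0,0],[-1,-0.5,0,0,0,0],[-1,-0.5,0,0,0,0],[-0.9,-0.5,0,0,0,0],[0,0,0,0,0,0],[0,0,0,0,0,0]]]'; python3 - <<'E'
from h import *
A=[]
for n in("top","side"):
    im=ctrl.get_image(n);w=cloud(im);np.savez(f"{n}9.npz",**im)
    def rect(nm,x0,x1,y0,y1,z0,z1):
        p=w[(w[...,0]>x0)&(w[...,0]<x1)&(w[...,1]>y0)&(w[...,1]<y1)&(w[...,2]>z0)&(w[...,2]<z1)]
        if len(p)>9:
            r=cv2.minAreaRect(p[:,:2].astype(np.float32));print(n,nm,len(p),np.round([*r[0],*r[1],r[2]],1),"z",np.median(p[:,2]).round(1))
    rect("panel",510,680,150,305,67,85);rect("post",560,620,290,340,98,120);rect("tape",370,480,-30,80,26,44);rect("handle",440,560,-490,-340,58,76)
    A.append(im["color"][130:300,100:460,::-1] if n=="top" else im["color"][100:350,160:400,::-1])
cv2.imwrite("pics/fin.png",np.hstack([cv2.resize(A[0],(500,236),interpolation=2),cv2.resize(A[1],(227,236),interpolation=2)]))
print(ctrl.read_state()["clock"])
E
```

```text
clock: 29.55
eef_pos: [500.3, -389.9, 37.2]
tool_rot: [3.136, 0.007, 1.602]
force: [0.7, 1.1, -0.5]
width: 21.1
clock: 30.05
eef_pos: [500.5, -390.1, 35.7]
tool_rot: [3.135, 0.006, 1.601]
force: [-0.1, -0.2, -0.8]
width: 85.3
clock: 31.05
eef_pos: [454.6, -500.0, 200.6]
tool_rot: [3.126, 0.011, 1.611]
force: [0.3, 0.9, 0.1]
width: 85.7
top panel 2171 [594.9 232.4 121.4 121.    5.6] z 72.6
top post 58 [587.1 315.7  17.8  19.4  84.1] z 107.9
top tape 438 [422.4  26.4  64.8  64.4   1.3] z 33.7
top handle 398 [ 499.8 -410.5   23.5  115.7    2.6] z 66.2
side panel 81 [659.9 208.7  79.9  24.5  77.9] z 74.1
side tape 295 [426.3  24.7  69.5  61.8  80.7] z 34.5
side handle 528 [ 504.  -412.4   22.7  117.3    2.3] z 67.5
31.15
```

View pics/fin.png

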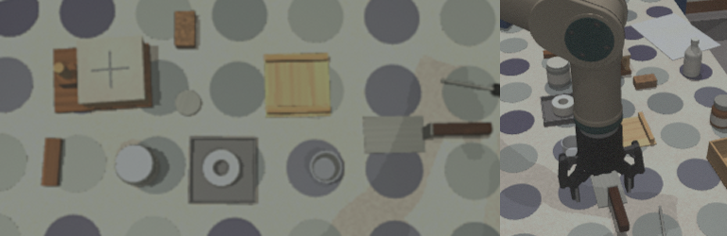

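The panel sits square on the stand (110,70), the roll lies in the tray (222,168), the spatula stands on the table (420,133), the rests are empty and the bystanders look unmoved.

```bash
python3 -c "
from cell import ctrl;print(ctrl.finish_job())"
```

```text
the job is handed in; nothing more can be done
None
```

The job is done and handed in after about 31 s of the 72 s allowed. I lifted the tape roll off the post and laid it flat in the tray. I then carried the panel level on the spatula to the stand's rails, slid the blade out and set the spatula down standing on its blade.

**Last checks (from the camera images):**
- **Panel:** its centre is within about 1 mm of the rails' middle (594.9, 232.4 against 594.4, 232.0). Its yaw reads 5.6° against the stand's 5.1°, and 5.1° just before the blade was withdrawn. Its top is at z ≈ 73 as it should be.
- **Tape roll:** it lies near the middle of the tray with its top at z ≈ 34.
- **Spatula:** the handle top is at z ≈ 66–67, the same as at the start. It stands about 7 mm from where it began.
- **Gripper and other objects:** the gripper is open and clear of everything. The other things look unmoved in the last picture, though I did not measure each of them.

**Disagreements:**
- **Camera offset:** the two cameras differed by about 6 mm in x and 3 mm in y. The gripper's known position showed the side camera about 3 mm off in x, so I used the average of the two. For the placing I compared panel and stand within the top camera alone.
- **Side view at the end:** the arm hid most of the panel from the side camera in the final check, so the panel figures rest on the top camera. The side camera only confirmed its height, at 74 mm.

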